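# Open the locked-lid canister and hang its lid on the rail

### The arm

A 7-joint arm with a two-finger parallel gripper is mounted at the origin on a cart in front of the work surface, level with it; the furniture and walls round the work are solid. World frame = base frame: x ahead of the robot, y to its left, z up, the work surface at z = 0. Lengths are in m, angles in rad, forces in N, time in s.
With the tool pointing down it reaches from about 0.35 to 0.9 m from the base axis. Payload 19.9 kg.
Tool frame: the origin (TCP) lies on the centre line of the jaws, within the pads' length; the fingertips stand 14 mm ahead of it and the grasp point (between the pads) lies 5 mm behind it; z points along the fingers, y is the line along which they close (so a half turn about z gives the same grasp; the last joint's range is limited). The gripper opens to 85 mm and grips with 20 to 120 N. Pads are 22 mm wide; open, the fingers measure 114 mm over their backs; the gripper's body (76 mm by 85 mm) begins 54 mm behind the grasp point. The pads swing forward as they close: fully open they stand 13 mm farther back than shut.
Start: joints at [1.226, 0.417, -0.01, 1.614, 0.005, 1.111, -0.053], TCP at [0.187, -0.596, 0.245] pointing down, gripper open.
Joint ranges: [-2.81, 2.81], [-0.39, 2.02], [-1.27, 1.25], [0.06, 2.57], [-1.19, 4.33], [0.19, 2], [-2.82, 2.82]. Speed limits (rad/s): [1.89, 1.89, 2.39, 2.39, 3.01, 3.01, 3.01].

### API

Orientations are given as a unit quaternion [w, x, y, z].
In Python, from cell import get_state, cams, finish_job gives the robot as it stands.
- The arm moves only by the shell command python3 -m inch 'ROWS' [FORCE]. ROWS is JSON, a list of rows, each a list of 7 numbers: the shift along the tool's x, y, z in mm, then the turn, a rotation vector about the tool's x, y, z in degrees, then the opening, from 0 (shut) to 1 (fully open). A call has 1 to 20 rows; each row is the pose to reach, as a shift and turn from the pose commanded when the call began, along the tool's axes at that moment; what a row does not reach only later rows make up. A row lasts 1/8 s, in which the tool goes at most 62.5 mm and 10.7 degrees, less where a joint would pass 70% of its speed; a pose out of reach is approached as far as the arm can. A call with a gripper value outside its range is refused whole. The fingers move at their own pace and stop on an object; FORCE is the grip in N (left out, the last holds). Time passes only in rows, so rows that repeat a pose let the fingers close. It gives the time, the measured TCP pose, the force, the opening and the grip force at its end, in the units of the state.
- get_state(): the state, without advancing time (a new reading comes with each control period).
- cams.grab_frame(name): name is "side" or "top"; returns (picture, depth): 384x512x3 uint8, red, green, blue; 384x512 float32, m along the optical axis (not along the pixel's ray), 0 where there is no reading.
- cams.camera_model(name): a dict with "fx", "fy", "cx", "cy" (pixels), "R" (3x3) and "t" (3): a world point X has camera coordinates R X + t. Camera axes: x right, y down, z forward; pixel columns grow to the right and rows downward; lengths in m; the calibration is good to about 2 mm. A picture is of the moment at which its call begins. camera_model takes no time and is no camera call.
- finish_job(): hands the job in; it is judged then, once.
The state is a dict: "clock": time; "joint_pos": joint angles; "qd": joint speeds; "joint_efforts": joint torques, N m; "tool_pos": TCP position; "ee_rot": TCP orientation; "wrist_force": force on the tool from outside, world axes, zero at the start; "ft_torque": the same for the moment, N m; "width": finger opening in m; "grip_force": force on a finger pad.
Only numpy, scipy, OpenCV 4.12 (cv2) and the standard library are available. Lean on these libraries where they do the work, as an engineer would, in place of code of your own. Each camera call takes 0.05 s, during which the arm holds its last target. There are 200 camera calls.

### The job

Open the steel canister for packing: a catch hidden under its lid holds the lid down, so turn the lid anticlockwise (seen from above) by its blue T-handle, feeling with gentle tugs for the place where it comes free, and lift it off without hoisting, tipping or shifting the canister. Hang the lid on the lid rail with one arm of its T-handle hooked over the bar, so that it hangs freely (it may still sway a little), clear of the table. Leave the canister standing where it is and do not disturb the cups, the oil bottle or the bowl.

Things in the scene. Friction and masses are not known exactly. Their poses are not given: they have to be found in the camera images.
- canister: round brushed-steel canister, 99 mm outside diameter, 112 mm high to its rim, on a 120 mm black rubber foot; loose but weighted (2.5 kg, so a pull of some 24 N hoists it). Origin: centre of its underside, z up
- canister_rim (a point): centre of the canister's mouth, at rim level. Below it a hidden catch ring with two gaps half a turn apart, placed anew each time (not tied to the canister's axes), holds the lid's lugs: the lid rises 3 mm and locks. A gap's middle is met after turning the lid 24 to 82 degrees anticlockwise; within about 8 degrees of it the lid lifts free
- lid: steel lid on the canister, about 0.18 kg. Origin: centre of the flange's underside (rim level), z up. Flange 104 mm wide, z 0 to 6 mm; under it a grey plug 64 mm wide, 26 mm deep, with two lugs out to 42 mm radius along lid x. On top a blue T-handle, 10 mm thick along lid y: stem 12 mm wide (lid x), z 6 to 62 mm, and a cross bar along lid x (see lid_handle)
- lid_handle (a point): point in the middle of the T-handle's stem, on the lid's axis, 40 mm above the flange's underside: grip here, closing along lid y. Cross bar above: lid x -40 to +40 mm, z up to 70 mm. Under each arm a roof-shaped notch takes the bar: ridge at x 22 mm, z 62 mm, sides at 45 degrees down to z 52 mm; a lip (x 34 to 40 mm) hangs to z 52 mm. The handle is the same turned half round
- rail: lid rail, fixed to the table: white base plate 90 x 270 x 10 mm with two steel posts (at its y = +-114 mm) that carry a horizontal black rubber-sleeved bar 12 mm thick along its own y, bar axis 190 mm above the table. Origin: centre of the base plate's underside
- rail_mid (a point): middle of the rail's bar, on the bar's axis; y runs along the bar, x across it, z up; the bar is free for 200 mm about this point
- pp_cup_0: small green plastic cup, 49 mm wide, 43 mm high, bystander; origin at its underside
- pp_cup_1: small white plastic cup, 49 mm wide, 43 mm high, bystander; origin at its underside
- oil_bottle: small white bottle with a red pointed cap, 40 mm wide, 112 mm high, bystander; origin at its underside
- steel_bowl: small pale bowl lying upside down, 91 mm wide, 40 mm high, bystander; origin at its underside
There are look-alikes about, which are no part of the job. What is shaped like the lid but green is not meant.

How it is judged:
On the way:
1. the lid is lifted clear of the canister, its plug above the rim (z of lid in the frame of canister above 0.142 m), for 0.1 s.
At the end, for the whole second after the job is handed in: The lid hangs by its T-handle on the rail's bar, at most swaying gently (under 0.4 m/s): origin 35 to 80 mm below the bar's axis, within 50 mm of it across, 110 mm of its middle along it, tilt under 50 degrees, weight on the rail; the canister upright, within 30 mm of where it stood (x of lid in the frame of rail_mid between -0.05 and 0.05 m and y of lid in the frame of rail_mid between -0.11 and 0.11 m and z of lid in the frame of rail_mid between -0.08 and -0.035 m and angle between lid's own z axis and vertical below 0.9 rad and contact force between lid and rail above 0.3 N and linear speed of lid below 0.4 m/s and distance of canister from where it was at the start of the episode below 0.03 m and angle between canister's own z axis and vertical below 0.06 rad); the robot touches nothing.
It fails at once if the canister is hoisted more than 12 mm off the table (height (world z) of canister above 0.012 m).
It fails at once if the canister is tipped (angle between canister's own z axis and vertical above 0.2 rad).
It fails at once if a cup, the oil bottle or the bowl is pushed more than 30 mm (distance of any of pp_cup_0, pp_cup_1, oil_bottle, steel_bowl from where it was at the start of the episode above 0.03 m).
It also fails if it takes over 61 s, if anything falls off the work surface, if the arm or the gripper's body presses on something with over 40 N, if the wrist force passes 120 N, or if a joint passes its speed limit or range.

## Working session

There is one attempt and no reset: what is moved stays moved. The work goes in short steps, Python scripts to look and compute and a shell command to move; the robot and the scene stay as the last step left them, time stands still between calls to the robot, and variables do not carry over. Pictures are saved under pics/ and viewed, at most 10 in all, crops included, and the job is handed in when it is done.

```bash
mkdir -p pics; ls
python3 - <<'E'
from cell import get_state,cams
import cv2,numpy as np
s=get_state(); print({k:np.round(v,3).tolist() for k,v in s.items()})
for n in("side","top"):
    p,d=cams.grab_frame(n); cv2.imwrite(f"pics/{n}0.png",p[:,:,::-1]); np.save(f"pics/{n}0.npy",d)
    m=cams.camera_model(n);print(n,{k:np.round(v,3).tolist() for k,v in m.items()})
E
```

```text
pics
{'clock': 0.0, 'joint_pos': [1.225, 0.418, -0.01, 1.614, 0.005, 1.111, -0.053], 'qd': [-0.0, -0.0, 0.001, 0.0, -0.001, -0.0, 0.001], 'joint_efforts': [-0.002, -86.445, 0.678, -43.49, 0.019, 0.007, -0.0], 'tool_pos': [0.187, -0.596, 0.245], 'ee_rot': [-0.001, 0.988, 0.151, -0.0], 'wrist_force': [0.17, -0.725, 0.447], 'ft_torque': [-0.012, -0.015, 0.04], 'grip_force': 0.0, 'width': 0.085}
side {'fx': 371.789, 'fy': 371.789, 'cx': 257.15, 'cy': 183.523, 'R': [[-0.926, -0.378, 0.006], [-0.339, 0.823, -0.455], [0.167, -0.423, -0.891]], 't': [0.557, 0.251, 1.049]}
top {'fx': 393.601, 'fy': 393.601, 'cx': 256.847, 'cy': 189.814, 'R': [[0.019, -1.0, 0.023], [-0.981, -0.023, -0.192], [0.192, -0.019, -0.981]], 't': [-0.013, 0.575, 1.101]}
```

View pics/side0.png

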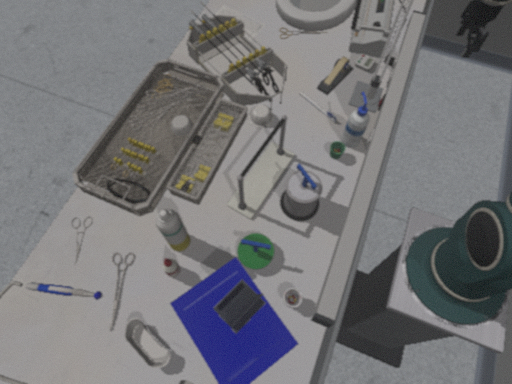

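View pics/top0.png

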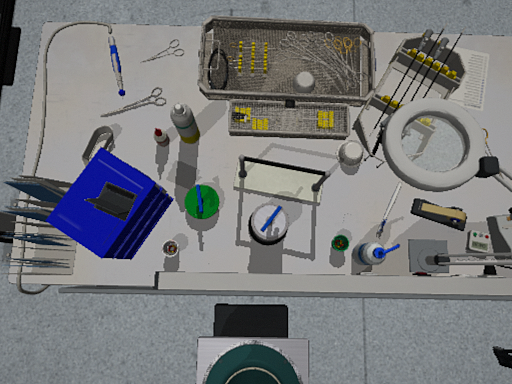

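The T-handled candidates are a steel canister with a dark foot (top 268,222; side 302,190) and a green lid (top 201,202; side 256,250). The blue-nozzled bottle at top (375,252) is not a lid. The steel one fits the description. The rail is at top (280,172). I'll confirm in an enlarged crop.

Run:
```python
import cv2,numpy as np
a=cv2.imread("pics/top0.png")[140:260,175:345]; b=cv2.imread("pics/side0.png")[105:235,220:350]
a=cv2.resize(a,None,fx=4.6,fy=4.6,interpolation=cv2.INTER_CUBIC);b=cv2.resize(b,None,fx=4.6,fy=4.6,interpolation=cv2.INTER_CUBIC)
cv2.imwrite("pics/ct.png",a);cv2.imwrite("pics/cs.png",b)
```

```text
(no output)
```

View pics/ct.png

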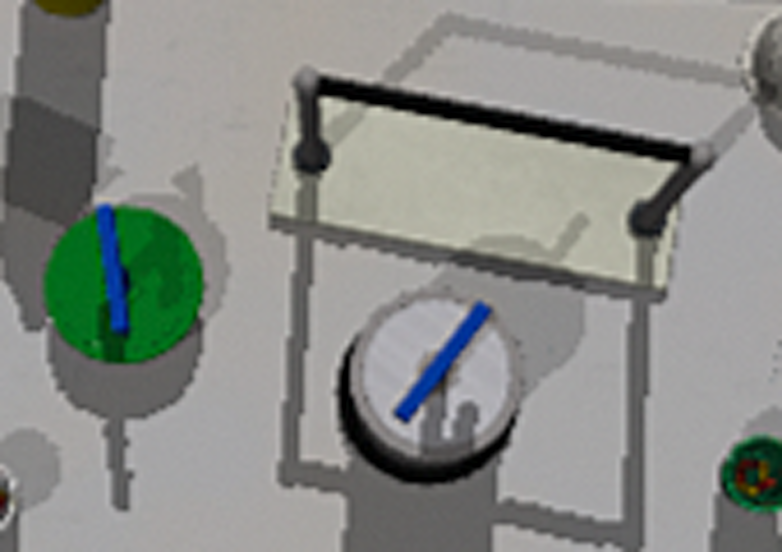

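View pics/cs.png

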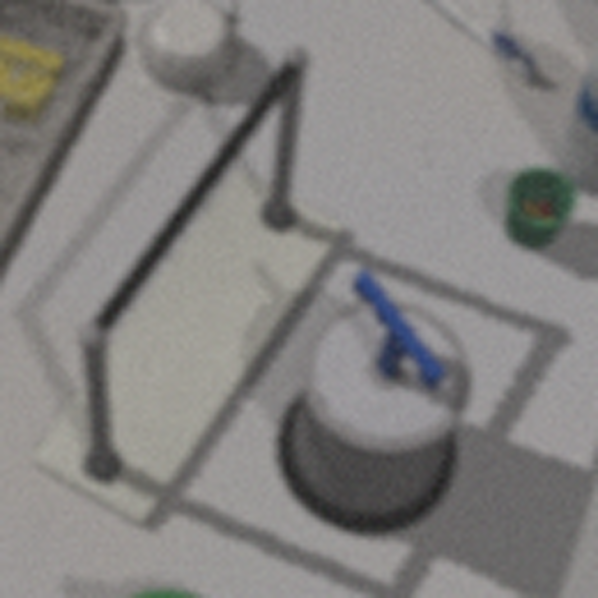

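The crop confirms it: the blue T-handle on the grey steel disc with the black foot (ct 440,370; cs 390,380) is the lid meant. The green disc is the look-alike. Triangulating the handle ends and the bar ends.

```bash
cat > h.py <<'E'
import cv2,numpy as np
from cell import cams,get_state
M={n:cams.camera_model(n) for n in("side","top")}
def P(n):
    m=M[n];return np.array([[m["fx"],0,m["cx"]],[0,m["fy"],m["cy"]],[0,0,1]])@np.c_[m["R"],m["t"]]
def tri(t,s):
    X=cv2.triangulatePoints(P("top"),P("side"),np.array(t,float).reshape(2,1),np.array(s,float).reshape(2,1))[:,0];X=X[:3]/X[3]
    r=[np.linalg.norm((q:=P(n)@np.r_[X,1])[:2]/q[2]-p) for n,p in(("top",t),("side",s))]
    return X.round(4),np.round(r,2)
def proj(n,X): q=P(n)@np.r_[X,1];return q[:2]/q[2]
E
python3 - <<'E'
from h import *
T=lambda u,v:np.array([175+u/4.6-.4,140+v/4.6-.4]);S=lambda u,v:np.array([220+u/4.6-.4,105+v/4.6-.4])
for k,a,b in[("hA",(482,312),(368,284)),("hB",(404,412),(435,374)),("hA'",(482,312),(435,374)),("mid",(443,362),(401,329)),("barL",(310,85),(97,335)),("barR",(702,155),(297,60)),("cupG",(758,472),(540,205)),("cupW rim",(781,45),(183,35)),("flange",(438,374),(390,378))]:
    print(k,*tri(T(*a),S(*b)))
print(proj("top",[0,0,0]))
E
```

```text
hA [ 0.5049 -0.0579  0.1739] [0.71 0.77]
hB [ 0.4483 -0.0145  0.1772] [0.15 0.16]
hA' [ 0.4829 -0.0526  0.1302] [11.56 12.86]
mid [ 0.4765 -0.0361  0.175 ] [0.43 0.47]
barL [0.6323 0.0427 0.192 ] [0.16 0.19]
barR [ 0.596  -0.1815  0.1907] [0.55 0.57]
cupG [ 0.4271 -0.2465  0.0314] [0.6  0.62]
cupW rim [ 0.7004 -0.2583  0.0721] [0.12 0.13]
flange [ 0.4762 -0.0367  0.1118] [0.68 0.74]
[252.26689327 395.40386335]
```

```bash
python3 -m inch '[[0,0,-60,0,0,0,1],[30,-30,-75,0,0,5,1],[75,-75,-75,0,0,10,1],[120,-120,-75,0,0,15,1],[165,-166,-75,0,0,20,1],[210,-211,-75,0,0,26,1],[255,-257,-75,0,0,32,1],[300,-302,-75,0,0,38,1],[345,-348,-75,0,0,44,1],[390,-393,-75,0,0,50,1],[430,-433,-75,0,0,55,1],[443,-447,-60,0,0,55,1],[443,-447,-30,0,0,55,1],[443,-447,-20,0,0,55,1],[443,-447,-20,0,0,55,1],[443,-447,-20,0,0,55,1],[443,-447,-20,0,0,55,1]]'
python3 - <<'E'
from h import *
for n in M:
    p,d=cams.grab_frame(n);u,v=proj(n,[.4765,-.0365,.17]).astype(int)
    c=p[max(v-55,0):v+55,u-55:u+55,::-1];cv2.imwrite(f"pics/{n}1.png",cv2.resize(c,None,fx=3.6,fy=3.6));print(u,v)
a=cv2.imread("pics/top1.png");b=cv2.imread("pics/side1.png");cv2.imwrite("pics/c1.png",np.hstack([a,b]))
from scipy.spatial.transform import Rotation as R
s=get_state();q=s["ee_rot"];print(R.from_quat(np.r_[q[1:],q[0]]).as_matrix().round(3),s["joint_pos"])
E
```

```text
clock: 2.22
tool_pos: [0.4762, -0.0375, 0.266]
ee_rot: [-0.0, 0.947, -0.322, 0.001]
wrist_force: [0.3, 0.7, -1.0]
width: 0.085
grip_force: 0.0
306 176
270 218
[[ 0.792 -0.61   0.001]
 [-0.61  -0.792 -0.   ]
 [ 0.001 -0.    -1.   ]] [ 0.44764757  0.15474581 -0.47555775  1.93176141  0.08060671  1.07270715
 -2.28878932]
```

View pics/c1.png

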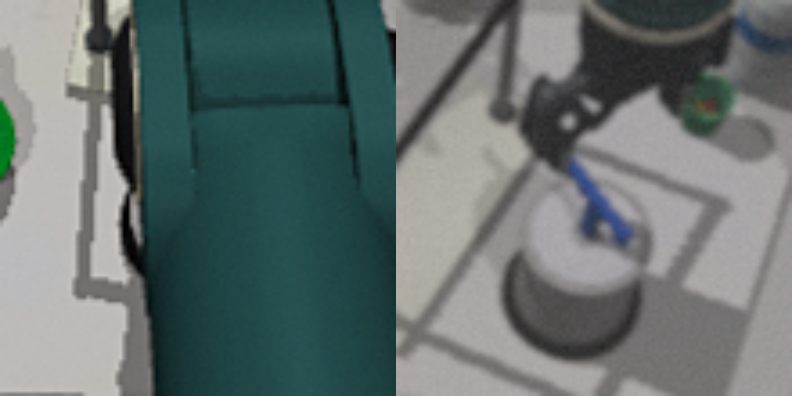

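The top view is blocked by the arm. The side crop shows the gripper directly above the blue handle, and the canister has not moved. Descending to grip.

```bash
python3 -m inch '[[0,0,50,0,0,0,1],[0,0,90,0,0,0,1],[0,0,110,0,0,0,1],[0,0,119,0,0,0,1],[0,0,119,0,0,0,1],[0,0,119,0,0,0,0.4],[0,0,119,0,0,0,0.2],[0,0,119,0,0,0,0],[0,0,119,0,0,0,0],[0,0,119,0,0,0,0],[0,0,119,0,0,0,0],[0,0,119,0,0,0,0]]' 60
```

```text
clock: 3.82
tool_pos: [0.4761, -0.0373, 0.1465]
ee_rot: [0.0, 0.947, -0.322, 0.0]
wrist_force: [-1.7, 0.5, 6.6]
width: 0.0092
grip_force: 58.3
```

```bash
python3 -m inch '[[0,0,-1,0,0,-8,0],[0,0,-1,0,0,-16,0],[0,0,-1,0,0,-24,0],[0,0,-1,0,0,-26,0],[0,0,-1,0,0,-26,0],[0,0,-3,0,0,-26,0],[0,0,-4,0,0,-26,0],[0,0,-5,0,0,-26,0],[0,0,-5,0,0,-26,0]]'
```

```text
clock: 4.95
tool_pos: [0.4743, -0.0373, 0.15]
ee_rot: [-0.0, 0.995, -0.102, -0.002]
wrist_force: [0.9, -0.5, -27.1]
width: 0.009
grip_force: 58.0
```

```bash
python3 -m inch '[[0,0,4,0,0,0,0],[0,0,4,0,0,-6,0],[0,0,4,0,0,-12,0],[0,0,4,0,0,-12,0],[0,0,2,0,0,-12,0],[0,0,0,0,0,-12,0],[0,0,-0.5,0,0,-12,0],[0,0,-0.5,0,0,-12,0]]'
```

```text
clock: 5.95
tool_pos: [0.4746, -0.0373, 0.1507]
ee_rot: [-0.0, 1.0, 0.002, -0.002]
wrist_force: [0.1, -0.6, -26.7]
width: 0.0092
grip_force: 58.1
```

```bash
python3 -m inch '[[0,0,4.5,0,0,0,0],[0,0,4.5,0,0,-6,0],[0,0,4.5,0,0,-12,0],[0,0,4.5,0,0,-12,0],[0,0,2,0,0,-12,0],[0,0,0.5,0,0,-12,0],[0,0,0.5,0,0,-12,0]]'
```

```text
clock: 6.82
tool_pos: [0.4749, -0.0373, 0.1504]
ee_rot: [-0.0, 0.994, 0.107, -0.001]
wrist_force: [-0.4, -0.2, -27.7]
width: 0.009
grip_force: 58.2
```

```bash
python3 -m inch '[[0,0,4,0,0,0,0],[0,0,4,0,0,-6,0],[0,0,4,0,0,-12,0],[0,0,4,0,0,-12,0],[0,0,2,0,0,-12,0],[0,0,0.7,0,0,-12,0],[0,0,0.7,0,0,-12,0]]'
```

```text
clock: 7.7
tool_pos: [0.4759, -0.037, 0.1508]
ee_rot: [-0.0, 0.977, 0.211, -0.0]
wrist_force: [-6.4, 2.1, -1.7]
width: 0.0089
grip_force: 61.6
```

```bash
python3 -m inch '[[0,0,-2,0,0,0,0],[0,0,-4,0,0,0,0],[0,0,-4,0,0,0,0]]'
```

```text
clock: 8.07
tool_pos: [0.4759, -0.037, 0.1549]
ee_rot: [-0.0, 0.977, 0.211, -0.0]
wrist_force: [-6.5, 2.2, -0.3]
width: 0.0093
grip_force: 61.7
```

```bash
python3 -m inch '[[0,0,0,0,0,-3,0],[0,0,-3,0,0,-3,0],[0,0,-7,0,0,-3,0],[0,0,-7,0,0,-3,0]]'
```

```text
clock: 8.57
tool_pos: [0.4763, -0.0375, 0.1621]
ee_rot: [0.0, 0.972, 0.236, 0.0]
wrist_force: [-4.0, -1.3, 0.2]
width: 0.0092
grip_force: 61.8
```

```bash
python3 -m inch '[[0,0,-8,0,0,0,0],[0,0,-16,0,0,0,0],[0,0,-26,0,0,0,0],[0,0,-40,0,0,0,0],[0,0,-60,0,0,0,0],[0,0,-60,0,0,0,0],[0,0,-60,0,0,0,0]]'
python3 - <<'E'
from h import *
im=[]
for n in("side","top"):
    p,d=cams.grab_frame(n);u,v=proj(n,[.53,-.05,.17]).astype(int)
    im.append(cv2.resize(p[v-70:v+70,u-70:u+70,::-1],None,fx=2.8,fy=2.8,interpolation=2));print(u,v)
cv2.imwrite("pics/c2.png",np.hstack(im))
from scipy.spatial.transform import Rotation as R
s=get_state();q=s["ee_rot"];m=R.from_quat(np.r_[q[1:],q[0]]).as_matrix();print(m.round(3),s["tool_pos"],s["joint_pos"])
E
```

```text
clock: 9.45
tool_pos: [0.4758, -0.0374, 0.2213]
ee_rot: [0.0, 0.972, 0.237, -0.0]
wrist_force: [-0.5, 0.4, -2.4]
width: 0.0086
grip_force: 61.7
289 165
276 198
[[ 0.888  0.46  -0.001]
 [ 0.46  -0.888  0.   ]
 [-0.001 -0.001 -1.   ]] [ 0.47565969 -0.03733406  0.22105983] [ 0.65282594  0.24515217 -0.72443281  1.97677751  0.19330757  0.98917639
 -1.25639236]
```

View pics/c2.png

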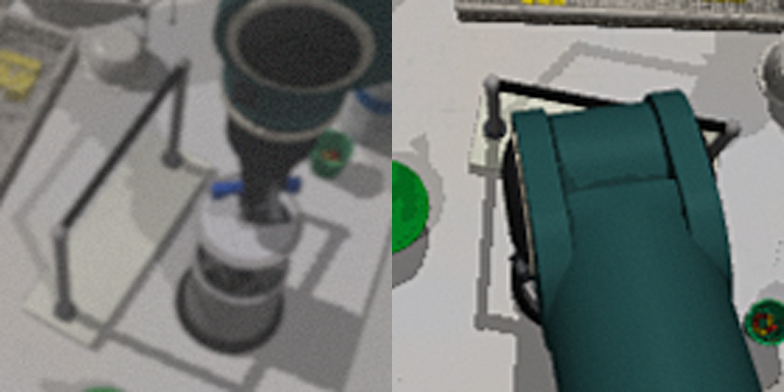

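The side crop shows the lid lifted clear, with its plug above the canister mouth (around 240,265) and the canister upright in place. Next I turn the lid square to the bar and move it to the near side.

```bash
python3 -m inch '[[0,0,-5,0,0,7,0],[8,8,-5,0,0,14,0],[20,20,-5,0,0,21,0],[32,32,-5,0,0,28,0],[42,41,0,0,0,35,0],[48,47,10,0,0,36.6,0],[48,47,22,0,0,36.6,0],[48,47,31,0,0,36.6,0],[48,47,31,0,0,36.6,0],[48,47,31,0,0,36.6,0],[48,47,31,0,0,36.6,0]]'
python3 - <<'E'
from h import *
im=[]
for n in("side","top"):
    p,d=cams.grab_frame(n);u,v=proj(n,[.58,-.06,.18]).astype(int)
    im.append(cv2.resize(p[v-55:v+55,u-55:u+55,::-1],None,fx=3.6,fy=3.6,interpolation=2));print(u,v)
cv2.imwrite("pics/c3.png",np.hstack(im))
from scipy.spatial.transform import Rotation as R
s=get_state();q=s["ee_rot"];m=R.from_quat(np.r_[q[1:],q[0]]).as_matrix();print(m.round(3),s["tool_pos"],s["wrist_force"])
# predicted lid bar ends, bar mid in side view
o=s["tool_pos"]
for x in(-.04,.04):print(x,(proj("side",o+np.r_[m[:2,0]*x,.031])-proj("side",[.58,-.06,.18])+55)*3.6)
print((np.array(proj("side",[.614,-.069,.191]))-proj("side",[.58,-.06,.18])+55)*3.6)
E
```

```text
clock: 10.92
tool_pos: [0.5403, -0.057, 0.191]
ee_rot: [0.0, 0.997, -0.08, 0.0]
wrist_force: [-0.4, 0.9, -2.4]
width: 0.0091
grip_force: 61.5
273 155
280 179
[[ 0.987 -0.16   0.   ]
 [-0.16  -0.987 -0.   ]
 [ 0.    -0.    -1.   ]] [ 0.54029218 -0.05694106  0.19086132] [-0.54699021  0.30655271 -1.51017507]
-0.04 [299.28863097 214.02816186]
0.04 [202.49826287 164.42383776]
[160.92081554 166.23584696]
```

View pics/c3.png

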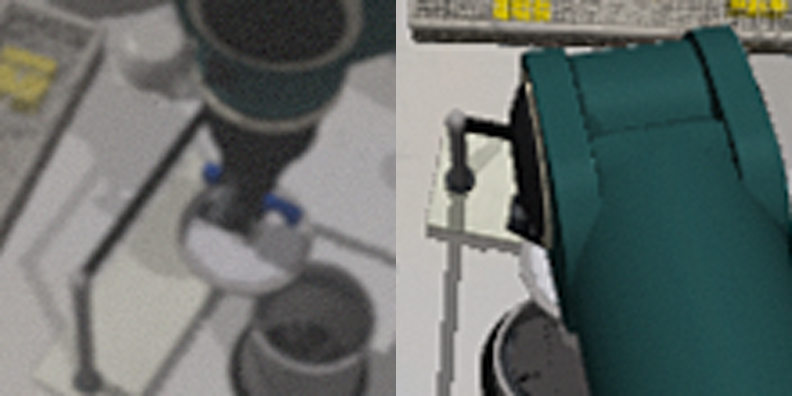

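The side crop shows the handle ends at (207,170) and (297,213), matching the prediction, and the bar is just ahead. I'll slide the arm over the bar and lower part of the way.

```bash
python3 -m inch '[[15,0,0,0,0,0,0],[30,0,0,0,0,0,0],[43,0,0,0,0,0,0],[53,0,0,0,0,0,0],[53,0,0,0,0,0,0],[53,0,0,0,0,0,0]]'
```

```text
clock: 11.78
tool_pos: [0.5922, -0.0653, 0.1905]
ee_rot: [-0.0, 0.997, -0.08, -0.0]
wrist_force: [0.8, 0.3, -2.2]
width: 0.0093
grip_force: 61.6
```

```bash
python3 -m inch '[[0,0,4,0,0,0,0],[0,0,8,0,0,0,0],[0,0,12,0,0,0,0],[0,0,12,0,0,0,0]]'
```

```text
clock: 12.28
tool_pos: [0.5923, -0.0654, 0.1782]
ee_rot: [-0.0, 0.997, -0.08, -0.0]
wrist_force: [0.1, -0.4, -2.0]
width: 0.009
grip_force: 61.6
```

```bash
python3 -m inch '[[0,0,2,0,0,0,0],[0,0,4,0,0,0,0],[0,0,6,0,0,0,0],[0,0,7,0,0,0,0],[0,0,7,0,0,0,0],[0,0,7,0,0,0,0]]'
```

```text
clock: 13.02
tool_pos: [0.5925, -0.0654, 0.1716]
ee_rot: [-0.0, 0.997, -0.08, 0.0]
wrist_force: [0.1, 0.2, -2.9]
width: 0.009
grip_force: 61.6
```

```bash
python3 -m inch '[[0,0,1,0,0,0,0],[0,0,2,0,0,0,0],[0,0,2,0,0,0,0],[0,0,2,0,0,0,0]]'
```

```text
clock: 13.52
tool_pos: [0.5929, -0.0654, 0.1708]
ee_rot: [0.0, 0.997, -0.08, 0.001]
wrist_force: [-7.9, 0.1, 16.5]
width: 0.009
grip_force: 64.2
```

```bash
python3 -m inch '[[-1,0,-1,0,0,0,0],[-2,0,-1,0,0,0,0],[-2,0,-0.5,0,0,0,0],[-2,0,-0.5,0,0,0,0]]'
```

```text
clock: 14.02
tool_pos: [0.5919, -0.0653, 0.1711]
ee_rot: [-0.0, 0.997, -0.08, 0.002]
wrist_force: [5.5, -0.5, 7.4]
width: 0.0092
grip_force: 62.7
```

Seated on both sides of the notch. I'll pre-tilt the lid about the bar toward its hanging angle so it barely swings on release.

```bash
python3 -m inch '[[1,0,-0.5,0,0,0,0],[2.7,0,1.3,0,5,0,0],[4.6,0,3,0,10,0,0],[6.7,0,4.5,0,15,0,0],[8.8,0,5.9,0,20,0,0],[8.8,0,5.9,0,20,0,0],[8.8,0,5.9,0,20,0,0]]'
```

```text
clock: 14.9
tool_pos: [0.5995, -0.0663, 0.1647]
ee_rot: [0.014, 0.982, -0.079, 0.173]
wrist_force: [-1.4, 0.1, 7.0]
width: 0.0091
grip_force: 62.5
```

Seated with a light load. Release gently, then check.

```bash
python3 -m inch '[[0,0,0,0,0,0,0.12],[0,0,0,0,0,0,0.16],[0,0,0,0,0,0,0.2],[0,0,0,0,0,0,0.3],[0,0,0,0,0,0,0.5],[0,0,0,0,0,0,0.8],[0,0,0,0,0,0,1],[0,0,0,0,0,0,1],[0,0,0,0,0,0,1],[0,0,0,0,0,0,1]]' 20
python3 - <<'E'
from h import *
im=[]
for n in("side","top"):
    p,d=cams.grab_frame(n);u,v=proj(n,[.58,-.06,.18]).astype(int)
    im.append(cv2.resize(p[v-55:v+55,u-55:u+55,::-1],None,fx=3.6,fy=3.6,interpolation=2))
cv2.imwrite("pics/c4.png",np.hstack(im))
E
```

```text
clock: 16.15
tool_pos: [0.5992, -0.0665, 0.1642]
ee_rot: [0.014, 0.982, -0.079, 0.173]
wrist_force: [-0.7, -0.0, -0.2]
width: 0.0854
grip_force: 0.0
```

View pics/c4.png

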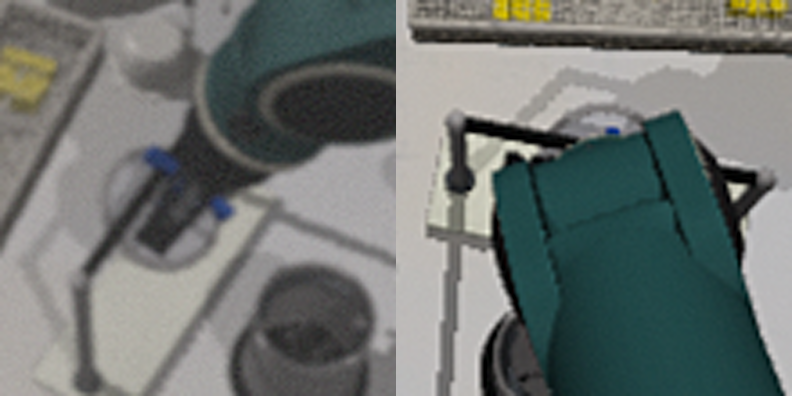

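The side crop shows the lid hanging, with the handle ends at (160,160) and (222,208) either side of the bar and the open fingers straddling it without force. Retreating straight back along the tool.

```bash
python3 -m inch '[[0,0,-10,0,0,0,1],[0,0,-25,0,0,0,1],[0,0,-45,0,0,0,1],[0,0,-75,0,0,0,1],[0,0,-105,0,0,0,1],[-50,0,-140,0,0,0,1],[-90,0,-150,0,0,0,1],[-120,0,-150,0,0,0,1],[-120,0,-150,0,0,0,1],[-120,0,-150,0,0,0,1],[-120,0,-150,0,0,0,1],[-120,0,-150,0,0,0,1],[-120,0,-150,0,0,0,1],[-120,0,-150,0,0,0,1]]'
python3 - <<'E'
from h import *
im=[]
for n in("side","top"):
    p,d=cams.grab_frame(n);u,v=proj(n,[.56,-.06,.15]).astype(int)
    im.append(cv2.resize(p[v-65:v+65,u-65:u+65,::-1],None,fx=3,fy=3,interpolation=2))
cv2.imwrite("pics/c5.png",np.hstack(im))
E
```

```text
clock: 18.0
tool_pos: [0.4373, -0.0402, 0.264]
ee_rot: [0.014, 0.982, -0.079, 0.173]
wrist_force: [-0.7, 0.2, 1.0]
width: 0.0854
grip_force: 0.0
```

View pics/c5.png

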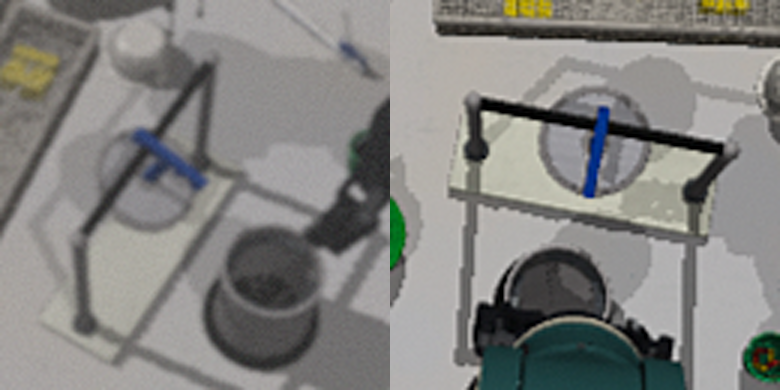

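The lid hangs on the bar by one arm, with the handle across the bar at top crop (600,125). The canister stands upright in place, and the gripper is clear of everything.

```bash
python3 -c "
from cell import finish_job;print(finish_job())"
```

```text
the job is handed in; nothing more can be done
None
```

The lid came free about 62° anticlockwise and now hangs by one T-handle arm on the rail's bar, the canister stands where it was, and the job was handed in at about 18 s (no verdict was returned).

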